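Load a gauge rod into its carrier cassette and unlatch it from the dock

TASK

Lay the steel gauge rod on the two V saddles of the carrier cassette while that sits latched in its dock, let go of it, and slide the tailstock up until both centres sit in the rod's end holes. Then pinch the cassette's two side catches together and lift it level, well clear of the dock with the rod still in it; finish while still holding it up there. Leave the other things on the bench alone.

Things in the scene. Friction and masses are not known exactly. Their poses are not given: they have to be found in the camera images.
- rod_center (a point): Middle of the loose steel gauge rod that starts lying on the bench, this point 9 mm above it. 110 mm long along this point's y: a square grip in the middle (18 x 18 mm, 28 mm long) and round ends 14 mm thick, each with a centre hole 9 mm wide and 9 mm deep in its end face. Both ends alike. 0.1 to 0.16 kg. (The plain round brass rod is the drift.)
- dock_floor (a point): Centre of the fixed dock's floor, upper face of the grey plate (116 mm along x, 256 along y, 8 mm thick) where the cassette sits; z up. Low stops up to 16 mm above it surround the cassette with about 2 mm play. At the middle of both long sides, 31 to 45 mm out along x, a ledge (34 mm long, top 13 mm above this floor) covers the catch's hook.
- cassette_grip (a point): Point midway between the two catch tabs of the loose carrier cassette, at the height to pinch them, 34 mm above its underside. An aluminium frame 60 x 224 mm, 84 mm above the bench at its highest (tailstock, headstock). y is its length, +y towards the fixed headstock, -y towards the tailstock; x is across it, the pinching line; z up. 0.36 to 0.5 kg, balances within 10 mm of this point.
- rod_seat (a point): Where the rod's middle ends up, lying along y: 26 mm above cassette_grip, same axes. V saddles (8 mm thick, 22 mm wide at the top) 34 mm either side along y carry its round ends at this height; it can slide in them. The headstock's fixed cone has its tip at y = +50.7 mm, so lay the rod down with its middle 5 to 16 mm, best 10 mm, to -y of this point; the tailstock then pushes it home.
- tailstock (a joint): How far the tailstock has slid towards the headstock (+y of the cassette), m: 0 fully back, about 0.033 when both cones sit in the rod's holes, 0.040 the end of travel with no rod. It slides with 3 N of friction and stays where it is left.
- tailstock_grip (a point): On the axis of the tailstock's upright grip post, level with the rod seat; moves with it. The post is 16 x 16 mm, straight from 31 mm below to 18 mm above this point (then a base 34 mm wide, 26 mm long), to be pinched across x from above or pushed from behind. Axes as the cassette; its cone points to +y, tip 18 mm from this point.
- catch_near (a joint): How far the black catch on the cassette's -x side is pressed in, m: 0 released, 0.008 fully in. Sprung: 3.6 N to start it, 8.4 N fully in. Unless both catches are in by about 6 mm their hooks hold the cassette down in the dock. Squeezed across both with 20 N or more, the cassette can be lifted by them.
- catch_far (a joint): The same for the catch on the cassette's +x side (0 released, 0.008 fully in). Each catch has an upright tab 26 mm wide along y, from 20 mm below to 12 mm above cassette_grip; 60 mm over both outer faces when released, 44 mm when both are fully in.
- brass_drift: Brass drift, a plain round rod 13 x 130 mm lying on the bench to one side of the dock; leave it. Origin at the centre of its underside.
- pliers0: Pliers, 171 mm long, on the bench in front of the dock; leave them. Origin at the centre of the underside.
- screwdriver0: Screwdriver, 210 mm long, on the bench behind the dock; leave it. Origin at the centre of the underside.
- tape_1: Roll of black tape, 57 mm across and 19 mm high, on the left of the bench; leave it. Origin at the centre of the underside.
Things that resemble listed ones, but are neither listed nor needed, are in the scene too. Of the things that look like the part that bears rod_center, take the one that is farthest to the robot's right at the start.

How it is judged:
On the way, in this order (a step that is already met when the one before it is completed fails the run):
1. The rod lies on the two saddles of the docked cassette, let go (distance between rod_center and rod_seat below 0.02 m and z of rod_center in the frame of rod_seat below 0.003 m and angle between the y axis of rod_center and the y axis of rod_seat, either way round below 0.05 rad and contact force between the fingers and rod below 0.05 N and distance between cassette_grip and dock_floor below 0.042 m), for 0.2 s.
2. The tailstock is slid up and both centres sit in the rod's holes, the cassette still docked (distance between rod_center and rod_seat below 0.004 m and angle between the y axis of rod_center and the y axis of rod_seat, either way round below 0.05 rad and value of joint tailstock above 0.029 m and distance between cassette_grip and dock_floor below 0.042 m), for 0.2 s.
At the end, for the whole second after the job is handed in: Held by the fingers on both catches (each pressed more than 5 mm), the cassette is at rest at least 50 mm above the dock and touches it nowhere, level within 0.2 rad, with the rod between the centres: its middle within 4 mm of its seat, in line within 0.05 rad, tailstock slid more than 29 mm (distance between rod_center and rod_seat below 0.004 m and angle between the y axis of rod_center and the y axis of rod_seat, either way round below 0.05 rad and value of joint tailstock above 0.029 m and contact force between the fingers and rod below 0.05 N and z of cassette_grip in the frame of dock_floor between 0.084 and 0.4 m and angle between cassette_grip's own z axis and vertical below 0.2 rad and value of joint each of catch_near, catch_far above 0.005 m and contact force between the fingers and cassette above 4 N and contact force between cassette and dock below 0.05 N and linear speed of cassette below 0.03 m/s); the arm keeps its last pose, push and grip.
It fails at once if moved: the brass drift, by more than 30 mm (distance of brass_drift from where it was at the start of the episode above 0.03 m).
It fails at once if moved: the pliers, by more than 30 mm (distance of pliers0 from where it was at the start of the episode above 0.03 m).
It fails at once if moved: the screwdriver, by more than 30 mm (distance of screwdriver0 from where it was at the start of the episode above 0.03 m).
It fails at once if moved: the tape roll, by more than 30 mm (distance of tape_1 from where it was at the start of the episode above 0.03 m).
It also fails if it takes over 58 s, if anything falls off the work surface, if the arm or the gripper's body presses on something with over 40 N, if the wrist force passes 120 N, or if a joint passes its speed limit or range.

ROBOT

A 7-joint arm with a two-finger parallel gripper is mounted at the origin on a cart in front of the work surface, level with it; the furniture and walls round the work are solid. World frame = base frame: x ahead of the robot, y to its left, z up, the work surface at z = 0. Lengths are in m, angles in rad, forces in N, time in s.
With the tool pointing down it reaches from about 0.425 to 0.925 m from the base axis. Payload 6.8 kg.
Tool frame: the origin (TCP) lies midway between the tips of the shut fingers; the grasp point (between the pads) lies 19 mm behind it; z points along the fingers, y is the direction in which the jaws open and shut (so a half turn about z gives the same grasp; the last joint's range is limited). The gripper opens to 85 mm and grips with 20 to 120 N. Pads are 22 mm wide; open, the fingers measure 114 mm over their backs; the gripper's body (76 mm by 85 mm) begins 54 mm behind the grasp point. The pads swing forward as they close: fully open they stand 13 mm farther back than shut.
Start: joints at [1.157, 0.477, 0.022, 1.555, -0.011, 1.109, -0.083], TCP at [0.203, -0.644, 0.231] pointing down, gripper open.
Joint ranges: [-2.96, 2.96], [-0.34, 2.1], [-1.41, 1.46], [0.24, 2.44], [-1.37, 4.51], [0.17, 1.92], [-2.96, 2.96]. Speed limits (rad/s): [2.39, 2.39, 3.14, 3.14, 3.14, 3.14, 3.14].

INTERFACE

Orientations are given as a rotation vector (axis times angle).
In Python, from bench import r, imaging gives the robot as it stands.
- The arm moves only by the tool jog_arm, never from a script. Its argument "rows" is a list of rows, each an object with "delta_rot": the turn, a rotation vector about the tool's x, y, z in degrees, a list of three; "xyz": the shift along the tool's x, y, z in cm, a list of three; "fingers": the closure, from 0 (fully open) to 1 (shut). A call has exactly 5 rows; each row is the pose to reach, as a shift and turn from the pose measured when the call began, along the tool's axes at that moment; what a row does not reach only later rows make up. A row lasts 1/12 s, in which the tool goes at most 41.7 mm and 7.16 degrees, less where a joint would pass 70% of its speed; a pose out of reach is approached as far as the arm can. A call with a gripper value outside its range is refused whole. The fingers move at their own pace and stop on an object; "grip_force" is the grip in N (left out, the last holds). Time passes only in rows, so rows that repeat a pose let the fingers close, or fill a call up. It gives the time, the measured TCP pose, the force and the opening at its end, in the units of the state.
- r.get_obs(): the state, without advancing time (a new reading comes with each control period).
- imaging.grab_frame(name): name is "scene" or "side" or "wrist"; returns the picture (480x640x3 uint8, blue, green, red); there is no depth.
- imaging.camera_info(name): a dict with "camera_matrix" (3x3 intrinsics, pixels), "k1" (the pictures are not rectified: a ray, as slopes to the right and down, at radius r is drawn at 1 + k1 r^2 times it, then the intrinsics apply), "xyz" and "attitude" of the camera in the world. Camera axes: x right, y down, z forward; pixel columns grow to the right and rows downward; lengths in m; the calibration is good to about 2 mm. A picture is of the moment at which its call begins: read the wrist's pose just before it. camera_info takes no time and is no camera call; for the wrist camera it gives the pose at the moment of the call.
- r.hand_in(): hands the job in, once; it reports no verdict.
Trained networks look in the newest picture that a camera, given by its name, has taken for a name from the list of things; names that differ only in an ending like _2 or _b are one class to them, and where a whole thing is asked for, a point or a joint stands for the part that bears it (a point fixed in the world has none). Each returns a list of dicts, best first, with "conf" (0 to 1); they miss things now and then, are a little off and sometimes report something else, mostly with a low value. They report only what shows in the picture. A call takes as long as a camera call. They do not tell look-alikes from the thing itself.
- imaging.find_in(camera, query): "position" ([column, row] in pixels, amid what is visible of it).
- imaging.cut_out(camera, query): "region" (480x640 bool, what is visible of it) and "position" ([column, row] in pixels, amid what is visible of it).
- imaging.tip_of(camera, query): "position" ([column, row] in pixels: a listed point, or the origin of a listed thing).
The state is a dict: "clock": time; "joints": joint angles; "qvel": joint speeds; "tau": joint torques, N m; "tcp_pos": TCP position; "orientation": TCP orientation; "contact_force": force on the tool from outside, world axes, zero at the start; "moment": the same for the moment, N m; "grip_width": finger opening in m.
Only numpy, scipy, OpenCV 4.12 (cv2) and the standard library are available. Lean on these libraries where they do the work, as an engineer would, in place of code of your own. Each camera call takes 0.05 s, during which the arm holds its last target.

## Working session

There is one attempt and no reset: what is moved stays moved. The work goes in short steps, Python scripts to look and compute and a tool call to move; the robot and the scene stay as the last step left them, time stands still between calls to the robot, and variables do not carry over. Pictures are saved under pics/ and viewed, and the job is handed in when it is done.

Besides the shell and the picture viewer there is one more tool, called after "Emit:" as a command line: name --argument value ..., lists and objects as JSON in quotes. jog_arm: Moves the arm, as the interface text tells. Its arguments: {"type":"object","properties":{"rows":{"type":"array","items":{"type":"object","properties":{"delta_rot":{"type":"array","items":{"type":"number"}},"xyz":{"type":"array","items":{"type":"number"}},"fingers":{"type":"number"}}}},"grip_force":{"type":"number"}},"required":["rows"]}

```bash
ls; mkdir -p pics
python3 - <<'E'
from bench import r, imaging
import cv2
o=r.get_obs();print(o)
for n in ["scene","side"]:
    cv2.imwrite(f"pics/{n}0.png",imaging.grab_frame(n)); print(n,imaging.camera_info(n))
    for q in ["rod_center","dock_floor","cassette_grip","rod_seat","tailstock_grip","brass_drift"]:
        print(q,[(d["conf"],[round(float(v)) for v in d["position"]]) for d in imaging.tip_of(n,q)][:4])
print(imaging.camera_info("wrist"))
E
```

```text
pics
{'clock': 0.0, 'joints': array([ 1.15691511,  0.47777023,  0.02231565,  1.55647354, -0.01151604,
        1.10931265, -0.08315329]), 'qvel': array([ 0.00014111,  0.00186607,  0.00139214,  0.00056816, -0.00052102,
        0.00077415,  0.000515  ]), 'tau': array([ 5.14576386e-04, -5.96445072e+01,  1.60792798e+00, -2.81198877e+01,
        1.24654241e-02,  9.37950157e-03,  1.05712346e-07]), 'tcp_pos': array([ 0.20302087, -0.64310704,  0.23033596]), 'orientation': array([-3.10317634e+00, -4.78150160e-01,  6.10099958e-04]), 'contact_force': array([ 0.58207255,  0.28727988, -0.54041201]), 'moment': array([-0.02866674,  0.01099297,  0.00914728]), 'grip_width': 0.0853223891369286}
scene {'camera_matrix': array([[433.24716019,   0.        , 319.60142611],
       [  0.        , 433.24716019, 239.72399586],
       [  0.        ,   0.        ,   1.        ]]), 'k1': -0.08273177541832731, 'xyz': array([0.05422035, 0.65062516, 0.93217518]), 'attitude': array([-0.99864725,  2.51234716, -0.94163247])}
rod_center [(0.91, [297, 384]), (0.82, [294, 327]), (0.62, [230, 333]), (0.59, [243, 426])]
dock
[... 373 characters left out ...]
9559338544, 'xyz': array([-0.32611772, -1.21346536,  0.68163925]), 'attitude': array([-1.86089011,  0.57740028, -0.40293865])}
rod_center [(0.51, [212, 242]), (0.48, [198, 227]), (0.45, [257, 240]), (0.44, [267, 226])]
dock_floor [(0.61, [331, 265])]
cassette_grip [(0.68, [338, 252])]
rod_seat [(0.68, [335, 250])]
tailstock_grip [(0.38, [355, 261])]
brass_drift [(0.61, [370, 322])]
{'camera_matrix': array([[393.70992528,   0.        , 315.41592609],
       [  0.        , 393.70992528, 241.8021966 ],
       [  0.        ,   0.        ,   1.        ]]), 'k1': -0.08357077767351805, 'xyz': array([ 0.27585184, -0.62064703,  0.37417394]), 'attitude': array([ 2.32505166, -1.70407377, -0.26019459])}
```

View pics/scene0.png

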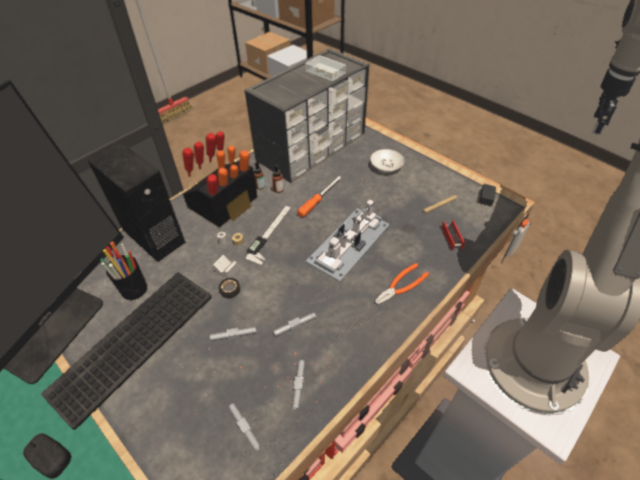

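View pics/side0.png

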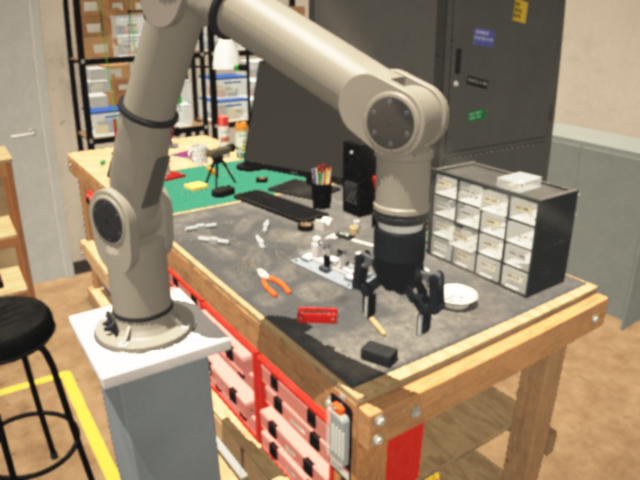

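```bash
cat > h.py <<'E'
import numpy as np, cv2
from scipy.spatial.transform import Rotation as R
from scipy.optimize import least_squares
def ray(ci,p):
    K=ci["camera_matrix"];u=(p[0]-K[0,2])/K[0,0];v=(p[1]-K[1,2])/K[1,1]
    rd=np.hypot(u,v);r=rd
    for _ in range(30): r=rd/(1+ci["k1"]*r*r)
    s=r/rd if rd>0 else 1
    d=R.from_rotvec(ci["attitude"]).apply([u*s,v*s,1]);return np.array(ci["xyz"]),d
def onz(ci,p,z):
    o,d=ray(ci,p);return o+d*(z-o[2])/d[2]
def proj(ci,P):
    P=np.atleast_2d(P);c=R.from_rotvec(ci["attitude"]).inv().apply(P-ci["xyz"])
    s=c[:,:2]/c[:,2:];s=s*(1+ci["k1"]*(s**2).sum(1,keepdims=True));K=ci["camera_matrix"]
    return s*[K[0,0],K[1,1]]+[K[0,2],K[1,2]]
def tri(l):
    A=np.zeros((3,3));b=np.zeros(3)
    for ci,p in l:
        o,d=ray(ci,p);d=d/np.linalg.norm(d);M=np.eye(3)-np.outer(d,d);A+=M;b+=M@o
    return np.linalg.solve(A,b)
E
python3 - <<'E'
from bench import r, imaging
from h import *
s=imaging.camera_info("scene");d=imaging.camera_info("side")
for p in [(297,384),(294,327),(230,333),(243,426)]: print("rod sc",p,onz(s,p,.009))
for p in [(212,242),(198,227),(257,240),(267,226)]: print("rod sd",p,onz(d,p,.009))
for n,a,b in [("dock",(348,239),(331,265)),("grip",(347,232),(338,252)),("seat",(349,223),(335,250)),("tail",(365,202),(355,261)),("brass",(442,202),(370,322))]: print(n,tri([(s,a),(d,b)]))
E
```

```text
rod sc (297, 384) [0.37094749 0.4137509  0.009     ]
rod sc (294, 327) [0.47941048 0.31765226 0.009     ]
rod sc (230, 333) [0.57994462 0.43568564 0.009     ]
rod sc (243, 426) [0.38678337 0.55697552 0.009     ]
rod sd (212, 242) [0.35684914 0.39779381 0.009     ]
rod sd (198, 227) [0.37593646 0.55659    0.009     ]
rod sd (257, 240) [0.48571542 0.3316361  0.009     ]
rod sd (267, 226) [0.57857794 0.43018539 0.009     ]
dock [0.56308786 0.02209847 0.01663392]
grip [0.57593398 0.01933484 0.04797739]
seat [0.57026585 0.01141928 0.06647399]
tail [ 0.58194191 -0.07608374  0.06685624]
brass [ 0.45393416 -0.29255725  0.01031324]
```

Four gauge-rod lookalikes in the scene picture: (297,384) y≈0.41, (294,327) y≈0.32, (230,333) y≈0.43 and (243,426) y≈0.56. (294,327) has the smallest y, so it is the one farthest right. I'll enlarge a crop to confirm it.

Run:
```python
from bench import r, imaging
import cv2,numpy as np
f=cv2.imread("pics/scene0.png")
a=cv2.resize(f[300:460,190:350],(560,560),interpolation=cv2.INTER_CUBIC)
cv2.imwrite("pics/crop1.png",a)
b=cv2.resize(f[180:290,290:410],(780,590),interpolation=cv2.INTER_CUBIC)
cv2.imwrite("pics/crop2.png",b)
m=imaging.cut_out("scene","rod_center")
from h import *
s=imaging.camera_info("scene")
for d in m:
    ys,xs=np.nonzero(d["region"]); P=np.array([onz(s,(x,y),.009)[:2] for x,y in zip(xs,ys)])
    c=P.mean(0);w,v=np.linalg.eigh(np.cov((P-c).T));print(d["conf"],d["position"],c,np.degrees(np.arctan2(v[1,1],v[0,1])),2*np.sqrt(3*w),len(xs))
```

```text
0.8 [232.8, 332.1] [0.57444217 0.43109768] 53.285803452253006 [0.01617093 0.0997127 ] 237
0.8 [244.2, 424.6] [0.38428902 0.55597931] 169.6544703149385 [0.01438786 0.10725269] 358
0.69 [295.4, 320.4] [0.48542901 0.30885246] 71.9488309895125 [0.02195465 0.09995743] 321
0.66 [299.1, 383.6] [0.36927868 0.41253256] 127.55558228206743 [0.01691643 0.10718283] 356
0.29 [347.0, 233.4] [0.57771846 0.00089009] 98.76442992057578 [0.05999014 0.25625896] 1257
```

View pics/crop1.png

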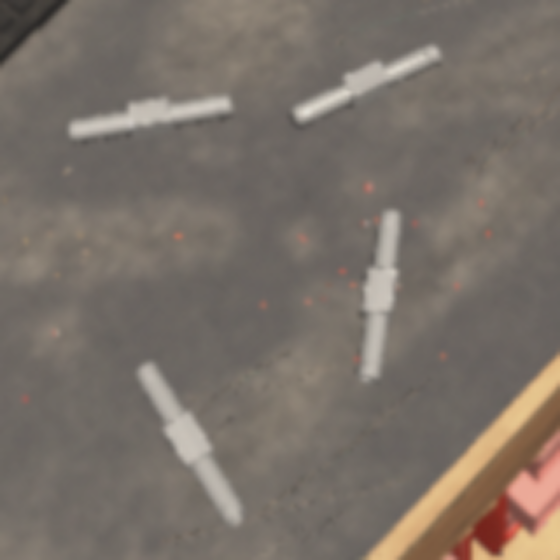

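View pics/crop2.png

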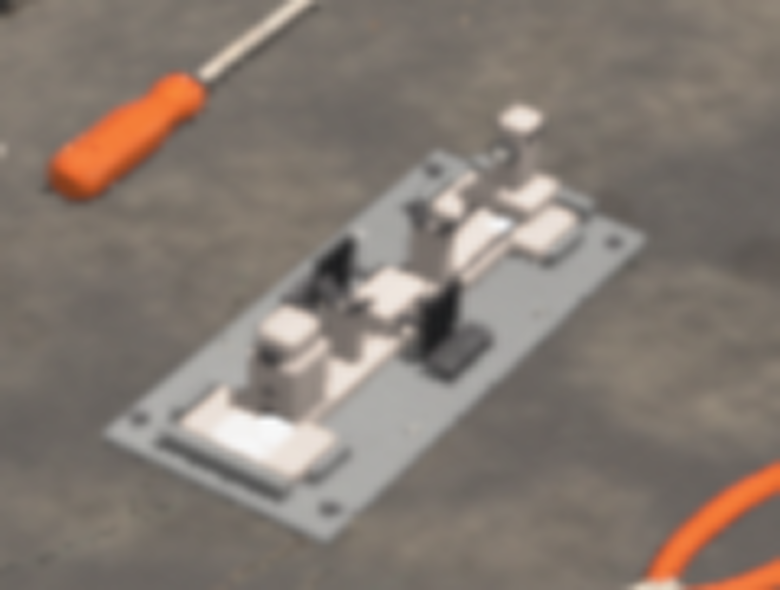

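The target rod is at (294,323). It has the square grip and round ends and is the rightmost of the four. The tailstock post is at the robot's right end of the dock, so cassette +y points roughly along world +y. Next I'll fit the dock plate from its corners.

```bash
cat >> h.py <<'E'
def goto(o,xyz,yang):
    """world target; tool down, tool-y heading yang deg (mod 180)"""
    Rc=R.from_rotvec(o["orientation"])
    best=None
    for a in (yang,yang+180):
        a=np.radians(a);y=np.array([np.cos(a),np.sin(a),0]);z=np.array([0,0,-1.]);x=np.cross(y,z)
        Rt=R.from_matrix(np.stack([x,y,z],1));dr=np.degrees((Rc.inv()*Rt).as_rotvec())
        if best is None or np.linalg.norm(dr)<np.linalg.norm(best): best=dr
    d=Rc.inv().apply(np.array(xyz)-o["tcp_pos"])*100
    ya=Rc.as_matrix()[:,1];print("xyz",d.round(2).tolist(),"rot",best.round(1).tolist(),"| yang",np.degrees(np.arctan2(ya[1],ya[0])).round(1),"tcp",o["tcp_pos"].round(4),"t",round(o["clock"],2),"w",round(o["grip_width"],4),"F",o["contact_force"].round(1))
E
python3 - <<'E'
from bench import r, imaging
from h import *
s=imaging.camera_info("scene")
px=np.array([(306.5,260.5),(340,280.7),(389.2,223.8),(357.7,208)])
C=np.array([onz(s,p,.008) for p in px]);print(C)
# local corners: left-front? fit: order (x-,y+)...
L=np.array([(58,128),(-58,128),(-58,-128),(58,-128)])/1000
def f(p): 
    c,sn=np.cos(p[2]),np.sin(p[2]);P=L@np.array([[c,sn],[-sn,c]])+p[:2]
    return (proj(s,np.c_[P,np.full(4,.008)])-px).ravel()
q=least_squares(f,[.57,.02,0.1]);print(q.x,np.degrees(q.x[2]),q.fun.round(1))
print("rod",onz(s,(294.3,322.9),.015), onz(s,(294.3,322.9),.009))
o=r.get_obs();goto(o,(.55,-.3,.23),-35)
E
```

```text
[[ 0.60355368  0.14982292  0.008     ]
 [ 0.49111696  0.13802792  0.008     ]
 [ 0.52291783 -0.11371336  0.008     ]
 [ 0.63373327 -0.10129316  0.008     ]]
[0.56305061 0.01788509 0.12142001] 6.956854292785749 [-1.   0.1  0.4  0.2  1.  -0.1 -0.4 -0.5]
rod [0.48425966 0.31141544 0.015     ] [0.4870729  0.30919639 0.009     ]
xyz [43.41, -22.33, 0.13] rot [0.0, -0.0, -37.5] | yang -72.5 tcp [ 0.2033 -0.6437  0.2313] t 0.75 w 0.0855 F [ 0.2 -0.2  0.4]
```

Emit:
jog_arm --rows '[{"xyz": [4,-2,0],"delta_rot": [0,0,-4]},{"xyz": [7.7,-4,0],"delta_rot": [0,0,-8]},{"xyz": [11.4,-6,0],"delta_rot": [0,0,-12]},{"xyz": [15,-7.8,0],"delta_rot": [0,0,-16]},{"xyz": [18.6,-9.6,0],"delta_rot": [0,0,-20]}]'

```text
$.rows[0]: bad value
```

Run:
```python
from bench import r, imaging
from h import *
goto(r.get_obs(),(.55,-.2,.23),-30)
```

```text
xyz [46.42, -31.87, 0.13] rot [0.0, -0.0, -42.5] | yang -72.5 tcp [ 0.2033 -0.6437  0.2313] t 0.75 w 0.0855 F [ 0.2 -0.2  0.4]
```

Rows probably need a "fingers" value as well.

Emit:
jog_arm --rows '[{"xyz": [3.6,-1.9,0],"delta_rot": [0,0,-4],"fingers": 0},{"xyz": [7.2,-3.8,0],"delta_rot": [0,0,-8],"fingers": 0},{"xyz": [10.8,-5.7,0],"delta_rot": [0,0,-12],"fingers": 0},{"xyz": [14.4,-7.6,0],"delta_rot": [0,0,-16],"fingers": 0},{"xyz": [18,-9.5,0],"delta_rot": [0,0,-20],"fingers": 0}]'

```text
clock: 1.17
tcp_pos: [0.3474, -0.4975, 0.2316]
orientation: [2.973, 1.015, 0.0]
contact_force: [1.1, -0.6, -0.6]
grip_width: 0.0856
```

Run:
```python
from bench import r, imaging
from h import *
goto(r.get_obs(),(.58,-.2,.23),-30)
```

```text
xyz [36.6, -9.31, 0.15] rot [0.0, 0.0, -22.3] | yang -52.3 tcp [ 0.3474 -0.4975  0.2316] t 1.17 w 0.0856 F [ 1.1 -0.6 -0.6]
```

Emit:
jog_arm --rows '[{"xyz": [4,-1,0],"delta_rot": [0,0,-3],"fingers": 0},{"xyz": [8,-2,0],"delta_rot": [0,0,-6],"fingers": 0},{"xyz": [12,-3,0],"delta_rot": [0,0,-9],"fingers": 0},{"xyz": [16,-4,0],"delta_rot": [0,0,-12],"fingers": 0},{"xyz": [20,-5,0],"delta_rot": [0,0,-15],"fingers": 0}]'

```text
clock: 1.58
tcp_pos: [0.476, -0.3339, 0.2319]
orientation: [2.812, 1.397, 0.0]
contact_force: [0.6, -1.2, 0.1]
grip_width: 0.0857
```

Run:
```python
from bench import r, imaging
from h import *
goto(r.get_obs(),(.56,0,.25),-10)
```

```text
xyz [31.68, -13.47, -1.83] rot [0.1, 0.0, -27.2] | yang -37.2 tcp [ 0.476  -0.3339  0.2319] t 1.58 w 0.0857 F [ 0.6 -1.2  0.1]
```

Emit:
jog_arm --rows '[{"xyz": [3.8,-1.6,-0.6],"delta_rot": [0,0,-6],"fingers": 0},{"xyz": [7.6,-3.2,-1.2],"delta_rot": [0,0,-12],"fingers": 0},{"xyz": [11.4,-4.8,-1.8],"delta_rot": [0,0,-18],"fingers": 0},{"xyz": [15.2,-6.4,-2.4],"delta_rot": [0,0,-24],"fingers": 0},{"xyz": [19,-8,-3],"delta_rot": [0,0,-30],"fingers": 0}]'

```text
clock: 2.0
tcp_pos: [0.5267, -0.1341, 0.2621]
orientation: [2.349, 2.083, 0.0]
contact_force: [0.8, -1.5, -0.5]
grip_width: 0.0855
```

Run:
```python
from bench import r, imaging
from h import *
goto(r.get_obs(),(.56,-.04,.26),7)
```

```text
xyz [9.74, 2.18, 0.2] rot [0.1, 0.1, -13.9] | yang -6.9 tcp [ 0.5267 -0.1341  0.2621] t 2.0 w 0.0855 F [ 0.8 -1.5 -0.5]
```

Emit:
jog_arm --rows '[{"xyz": [2.5,0.6,0],"delta_rot": [0,0,-4],"fingers": 0},{"xyz": [5,1.2,0],"delta_rot": [0,0,-8],"fingers": 0},{"xyz": [7.5,1.8,0],"delta_rot": [0,0,-12],"fingers": 0},{"xyz": [8.5,2.1,0],"delta_rot": [0,0,-14],"fingers": 0},{"xyz": [8.5,2.1,0],"delta_rot": [0,0,-14],"fingers": 0}]'

```text
clock: 2.42
tcp_pos: [0.5584, -0.0494, 0.2622]
orientation: [2.072, 2.359, 0.002]
contact_force: [-0.3, -0.6, 0.5]
grip_width: 0.0854
```

Run:
```python
from bench import r, imaging
from h import *
ci=imaging.camera_info("wrist");f=imaging.grab_frame("wrist");cv2.imwrite("pics/w1.png",f);np.save("ci1.npy",ci,allow_pickle=True)
for q,z in [("dock_floor",.008),("cassette_grip",.042),("rod_seat",.068),("tailstock_grip",.068)]:
    for d in imaging.tip_of("wrist",q)[:2]: print(q,d["conf"],np.round(d["position"],1),onz(ci,d["position"],z).round(4))
print(ci["xyz"]);goto(r.get_obs(),(.487,.31,.2),-18)
```

```text
cassette_grip 0.92 [330.6 132.8] [0.5634 0.0158 0.042 ]
rod_seat 0.86 [332.  133.4] [0.5635 0.0163 0.068 ]
tailstock_grip 0.71 [332.1 247.3] [ 0.5777 -0.0824  0.068 ]
[0.54757422 0.02674636 0.40502815]
xyz [37.05, -2.6, 6.09] rot [0.1, 0.1, 24.9] | yang 6.9 tcp [ 0.5572 -0.0546  0.2618] t 2.67 w 0.0856 F [-0.4 -0.3 -0. ]
```

View pics/w1.png

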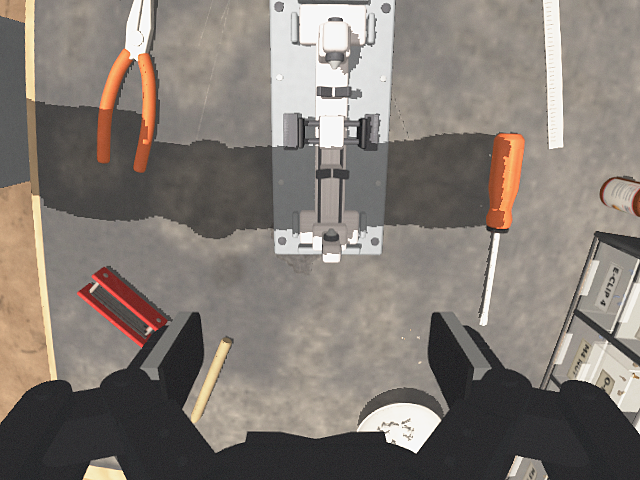

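The wrist picture shows the tabs at (292,131) and (371,131), the saddles at (334,91) and (333,173), the headstock at (335,40) and the tailstock post at (332,240). The grip point agrees with the plate fit to within 2 mm. Moving on to the rod.

Emit:
jog_arm --rows '[{"xyz": [4,-0.3,0],"delta_rot": [0,0,3],"fingers": 0},{"xyz": [8,-0.6,0],"delta_rot": [0,0,6],"fingers": 0},{"xyz": [12,-0.9,0],"delta_rot": [0,0,9],"fingers": 0},{"xyz": [16,-1.2,0],"delta_rot": [0,0,13],"fingers": 0},{"xyz": [20,-1.5,0],"delta_rot": [0,0,17],"fingers": 0}]'

```text
clock: 3.08
tcp_pos: [0.5181, 0.1421, 0.2615]
orientation: [2.413, 2.006, -0.002]
contact_force: [0.8, 0.8, -0.0]
grip_width: 0.0853
```

Run:
```python
from bench import r, imaging
from h import *
goto(r.get_obs(),(.47,.25,.22),-18)
```

```text
xyz [9.75, -6.7, 4.11] rot [0.1, 0.2, 7.5] | yang -10.5 tcp [0.5181 0.1421 0.2615] t 3.08 w 0.0853 F [ 0.8  0.8 -0. ]
```

Emit:
jog_arm --rows '[{"xyz": [3,-2,1.4],"delta_rot": [0,0,2],"fingers": 0},{"xyz": [6,-4,2.8],"delta_rot": [0,0,5],"fingers": 0},{"xyz": [8.5,-6,4],"delta_rot": [0,0,7.5],"fingers": 0},{"xyz": [8.5,-6,4],"delta_rot": [0,0,7.5],"fingers": 0},{"xyz": [8.5,-6,4],"delta_rot": [0,0,7.5],"fingers": 0}]'

```text
clock: 3.5
tcp_pos: [0.4736, 0.2369, 0.2206]
orientation: [2.537, 1.847, -0.003]
contact_force: [0.9, -1.8, 0.3]
grip_width: 0.0854
```

Run:
```python
from bench import r, imaging
from h import *
ci=imaging.camera_info("wrist");f=imaging.grab_frame("wrist");cv2.imwrite("pics/w2.png",f)
for d in imaging.tip_of("wrist","rod_center"): print(d["conf"],np.round(d["position"],1),onz(ci,d["position"],.009).round(4))
for d in imaging.cut_out("wrist","rod_center"):
    ys,xs=np.nonzero(d["region"]); P=np.array([onz(ci,(x,y),.011)[:2] for x,y in zip(xs,ys)])
    c=P.mean(0);w,v=np.linalg.eigh(np.cov((P-c).T));print(d["conf"],d["position"],c,np.degrees(np.arctan2(v[1,1],v[0,1])),2*np.sqrt(3*w),len(xs))
goto(r.get_obs(),(.487,.31,.2),-18)
```

```text
0.7 [298.6 120.2] [0.4824 0.3119 0.009 ]
0.58 [133.3  50.1] [0.3679 0.4117 0.009 ]
0.87 [300.9, 117.8] [0.4846418  0.31153411] 71.81887640107043 [0.01579673 0.10637456] 2373
0.79 [134.0, 47.4] [0.36817289 0.41052183] 127.8389218004932 [0.01635135 0.10819315] 2559
0.55 [342.4, 3.6] [0.54363872 0.38770186] 166.5933643599818 [0.0094174  0.01454136] 224
0.51 [437.2, 394.2] [ 0.53810154 -0.00269028] 98.48407615964118 [0.00617729 0.05727638] 228
xyz [7.52, -1.31, 2.12] rot [0.2, 0.2, -0.2] | yang -18.2 tcp [0.4759 0.2345 0.2214] t 3.65 w 0.0854 F [ 0.4 -0.2  0.1]
```

View pics/w2.png

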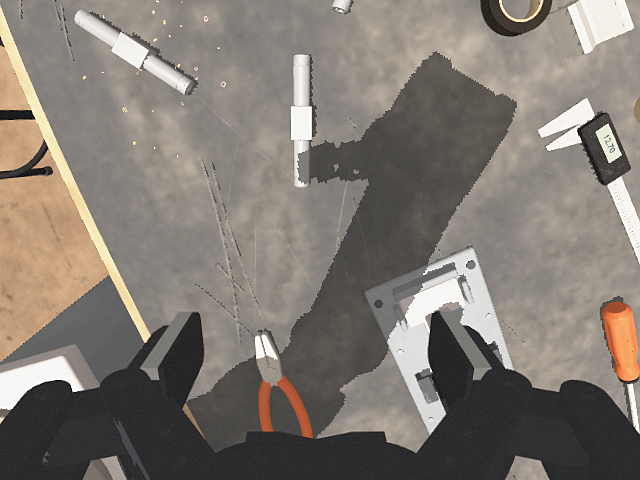

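The target rod's square grip is at (302,123) and its ends at (302,54) and (302,186). Its length measures 106–110 mm, as specified.

Run:
```python
from bench import r, imaging
from h import *
ci=imaging.camera_info("wrist")
for p,z in [((302,123),.018),((302,54),.012),((302,186),.012)]: print(onz(ci,p,z))
goto(r.get_obs(),(.484,.311,.1),-18.2)
goto(r.get_obs(),(.484,.311,.005),-18.2)
```

```text
[0.48790497 0.30629535 0.018     ]
[0.50557166 0.35919468 0.012     ]
[0.47011999 0.25431651 0.012     ]
xyz [7.55, -1.66, 12.11] rot [0.2, 0.2, -0.0] | yang -18.2 tcp [0.4759 0.2345 0.2214] t 3.65 w 0.0854 F [ 0.4 -0.2  0.1]
xyz [7.58, -1.69, 21.61] rot [0.2, 0.2, -0.0] | yang -18.2 tcp [0.4759 0.2345 0.2214] t 3.65 w 0.0854 F [ 0.4 -0.2  0.1]
```

Emit:
jog_arm --rows '[{"xyz": [2,-0.5,3.2],"delta_rot": [0,0,0],"fingers": 0},{"xyz": [4,-1,6.5],"delta_rot": [0,0,0],"fingers": 0},{"xyz": [6,-1.4,9.5],"delta_rot": [0,0,0],"fingers": 0},{"xyz": [7.5,-1.6,12],"delta_rot": [0.2,0.2,0],"fingers": 0},{"xyz": [7.5,-1.6,12],"delta_rot": [0.2,0.2,0],"fingers": 0}]'

```text
clock: 4.07
tcp_pos: [0.4833, 0.3099, 0.0968]
orientation: [-2.543, -1.841, 0.009]
contact_force: [-0.2, -1.3, -0.8]
grip_width: 0.0853
```

Run:
```python
from bench import r, imaging
from h import *
imaging.grab_frame("scene")
ci=imaging.camera_info("wrist");f=imaging.grab_frame("wrist");cv2.imwrite("pics/w3.png",f);import pickle;pickle.dump(ci,open("ci3","wb"))
for d in imaging.tip_of("wrist","rod_center"): print(d["conf"],np.round(d["position"],1),onz(ci,d["position"],.009).round(4))
goto(r.get_obs(),(.485,.31,.005),-18.2)
```

```text
0.8 [ 78.9 149.5] [0.3678 0.4109 0.009 ]
xyz [0.09, -0.12, 9.7] rot [0.0, -0.0, -0.1] | yang -18.3 tcp [0.4858 0.3088 0.102 ] t 4.22 w 0.0857 F [-0.5 -0.3 -0.2]
```

View pics/w3.png

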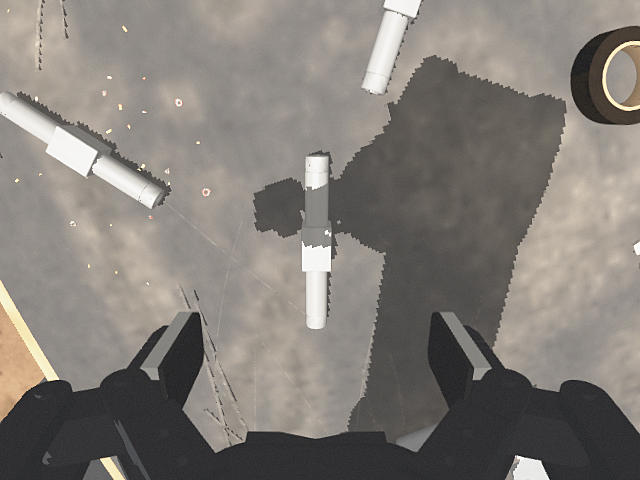

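The rod is now between the fingers, with its grip at (316,246) and ends at (316,153) and (316,329).

Run:
```python
from h import *
import pickle
ci=pickle.load(open("ci3","rb"))
a=onz(ci,(316,153),.010);b=onz(ci,(316,328),.010);c=onz(ci,(316,247),.018)
print(a,b,(a+b)/2,c,np.linalg.norm(a-b),np.degrees(np.arctan2(*(a-b)[1::-1])))
```

```text
[0.5015648  0.36300017 0.01      ] [0.46584567 0.25439956 0.01      ] [0.48370524 0.30869986 0.01      ] [0.48449645 0.31108178 0.018     ] 0.11432388036518473 71.79378291760547
```

Emit:
jog_arm --rows '[{"xyz": [0.1,-0.2,3.5],"delta_rot": [0,0,0],"fingers": 0.2},{"xyz": [0.1,-0.2,6.5],"delta_rot": [0,0,0],"fingers": 0.3},{"xyz": [0.1,-0.2,8.7],"delta_rot": [0,0,0],"fingers": 0.3},{"xyz": [0.1,-0.2,9.7],"delta_rot": [0,0,0],"fingers": 0.3},{"xyz": [0.1,-0.2,9.7],"delta_rot": [0,0,0],"fingers": 0.3}]' --grip_force 50

```text
clock: 4.63
tcp_pos: [0.4846, 0.3086, 0.0047]
orientation: [2.548, 1.836, -0.001]
contact_force: [-0.4, 0.2, 0.1]
grip_width: 0.0599
```

Emit:
jog_arm --rows '[{"xyz": [0,0,0],"delta_rot": [0,0,0],"fingers": 1},{"xyz": [0,0,0],"delta_rot": [0,0,0],"fingers": 1},{"xyz": [0,0,0],"delta_rot": [0,0,0],"fingers": 1},{"xyz": [0,0,0],"delta_rot": [0,0,0],"fingers": 1},{"xyz": [0,0,0],"delta_rot": [0,0,0],"fingers": 1}]'

```text
clock: 5.05
tcp_pos: [0.4858, 0.3091, 0.0066]
orientation: [2.548, 1.835, 0.003]
contact_force: [-0.1, -1.7, 7.1]
grip_width: 0.0167
```

Emit:
jog_arm --rows '[{"xyz": [0,0,-1.5],"delta_rot": [0,0,0],"fingers": 1},{"xyz": [0,0,-4.5],"delta_rot": [0,0,0],"fingers": 1},{"xyz": [0,0,-8],"delta_rot": [0,0,0],"fingers": 1},{"xyz": [0,0,-11],"delta_rot": [0,0,0],"fingers": 1},{"xyz": [0,0,-13],"delta_rot": [0,0,0],"fingers": 1}]'

```text
clock: 5.47
tcp_pos: [0.4863, 0.3102, 0.1405]
orientation: [2.547, 1.835, 0.01]
contact_force: [-0.2, 0.4, -1.2]
grip_width: 0.0169
```

Run:
```python
from bench import r, imaging
from h import *
import pickle
f=imaging.grab_frame("wrist")
o=r.get_obs();ci=imaging.camera_info("wrist");f=imaging.grab_frame("wrist");cv2.imwrite("pics/w4.png",f);pickle.dump((o,ci),open("ci4","wb"))
for d in imaging.tip_of("wrist","rod_center"): print(d["conf"],np.round(d["position"],1),onz(ci,d["position"],.009).round(4))
goto(r.get_obs(),(.563,.01,.13),7.5)
```

```text
0.92 [382.8  17.8] [0.5745 0.4313 0.009 ]
0.68 [111.4 152.7] [0.3695 0.4098 0.009 ]
0.55 [314.9 319. ] [0.4647 0.241  0.009 ]
xyz [-26.02, 16.76, 0.89] rot [0.4, -0.1, -26.0] | yang -18.5 tcp [0.4865 0.3099 0.1389] t 5.62 w 0.0167 F [ 0.5 -0.8 -2.5]
```

View pics/w4.png

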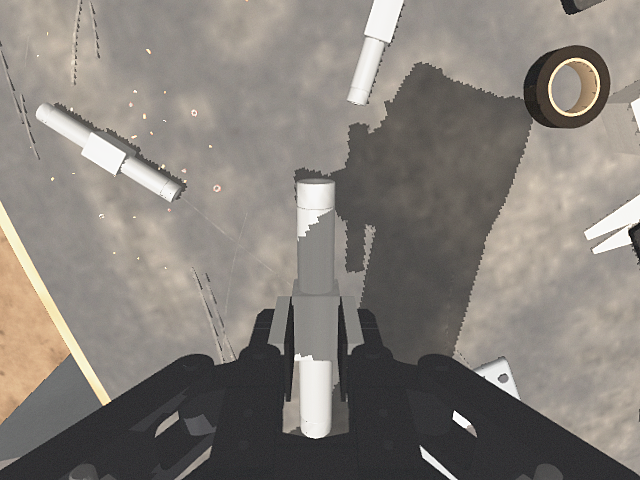

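```bash
python3 - <<'E'
from h import *
import pickle
o,ci=pickle.load(open("ci4","rb"))
T=R.from_rotvec(o["orientation"])
def P(x,u,xc,zc,th,ycc=0): # x along rod,u up offset
    return o["tcp_pos"]+T.apply([xc+x*np.cos(th)-u*np.sin(th),ycc,zc-x*np.sin(th)-u*np.cos(th)])
pts=[(.055,-.007),(-.055,.007),(.055,.007),(.014,.009),(-.014,.009)]
for zc in (-.005,0.0):
  for th in (0,.05,-.05): print(zc,th,[proj(ci,P(x,u,0,zc,th))[0].round(0).tolist() for x,u in pts])
E
python3 -c "
import cv2
f=cv2.imread('pics/w4.png')[165:445,245:395]
cv2.imwrite('pics/c4.png',cv2.resize(f,None,fx=2.1,fy=2.1,interpolation=cv2.INTER_CUBIC))"
```

```text
-0.005 0 [[317.0, 179.0], [316.0, 443.0], [317.0, 185.0], [317.0, 299.0], [317.0, 365.0]]
-0.005 0.05 [[317.0, 179.0], [316.0, 438.0], [317.0, 188.0], [317.0, 301.0], [317.0, 365.0]]
-0.005 -0.05 [[317.0, 179.0], [316.0, 447.0], [317.0, 183.0], [317.0, 297.0], [317.0, 365.0]]
0.0 0 [[317.0, 177.0], [316.0, 434.0], [317.0, 183.0], [317.0, 293.0], [316.0, 358.0]]
0.0 0.05 [[317.0, 177.0], [316.0, 430.0], [317.0, 185.0], [317.0, 295.0], [316.0, 357.0]]
0.0 -0.05 [[317.0, 177.0], [316.0, 438.0], [317.0, 181.0], [317.0, 291.0], [317.0, 358.0]]
```

View pics/c4.png

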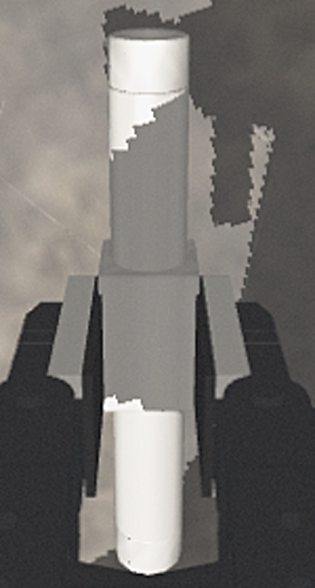

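The rod is held level: the fit puts its centre about 2 mm above the TCP and within 0.5 mm along tool x. Next I'll move to a viewing pose just right of the dock centre.

Emit:
jog_arm --rows '[{"xyz": [-3.6,1.8,-1],"delta_rot": [0,0,-2.5],"fingers": 1},{"xyz": [-7.2,3.6,-2],"delta_rot": [0,0,-5],"fingers": 1},{"xyz": [-10.8,5.4,-3],"delta_rot": [0,0,-8],"fingers": 1},{"xyz": [-14.4,7.2,-4],"delta_rot": [0,0,-11],"fingers": 1},{"xyz": [-18,9,-5],"delta_rot": [0,0,-14],"fingers": 1}]'

```text
clock: 6.03
tcp_pos: [0.5134, 0.1083, 0.1878]
orientation: [2.302, 2.135, 0.006]
contact_force: [1.1, 0.0, -0.7]
grip_width: 0.0167
```

Run:
```python
from bench import r, imaging
from h import *
goto(r.get_obs(),(.575,-.09,.2),7.5)
```

```text
xyz [-19.31, 7.64, -1.21] rot [0.3, -0.0, -11.8] | yang -4.3 tcp [0.5134 0.1083 0.1878] t 6.03 w 0.0167 F [ 1.1  0.  -0.7]
```

Emit:
jog_arm --rows '[{"xyz": [-4,1.6,-0.3],"delta_rot": [0,0,-2.5],"fingers": 1},{"xyz": [-8,3.2,-0.6],"delta_rot": [0,0,-5],"fingers": 1},{"xyz": [-12,4.8,-0.9],"delta_rot": [0,0,-8],"fingers": 1},{"xyz": [-16,6.4,-1.2],"delta_rot": [0,0,-11],"fingers": 1},{"xyz": [-18.5,7.5,-1.2],"delta_rot": [0,0,-11.8],"fingers": 1}]'

```text
clock: 6.45
tcp_pos: [0.5738, -0.0856, 0.1989]
orientation: [2.07, 2.361, 0.003]
contact_force: [0.5, -0.4, -1.2]
grip_width: 0.0163
```

Run:
```python
from bench import r, imaging
from h import *
import pickle
for _ in range(4): imaging.grab_frame("wrist")
o=r.get_obs();ci=imaging.camera_info("wrist");f=imaging.grab_frame("wrist");cv2.imwrite("pics/w5.png",f);pickle.dump((o,ci),open("ci5","wb"))
for q,z in [("dock_floor",.008),("cassette_grip",.042),("rod_seat",.068),("tailstock_grip",.068)]:
    for d in imaging.tip_of("wrist",q)[:2]: print(q,d["conf"],np.round(d["position"],1),onz(ci,d["position"],z).round(4))
goto(r.get_obs(),(.563,.01,.13),7.5)
```

```text
cassette_grip 0.56 [322.   87.4] [0.5651 0.0152 0.042 ]
rod_seat 0.87 [324.1  85.3] [0.5661 0.0148 0.068 ]
xyz [9.06, 0.1, 6.98] rot [0.2, -0.0, 0.1] | yang 7.6 tcp [ 0.5738 -0.08    0.1997] t 6.9 w 0.016 F [-0.3 -0.5 -0.3]
```

View pics/w5.png

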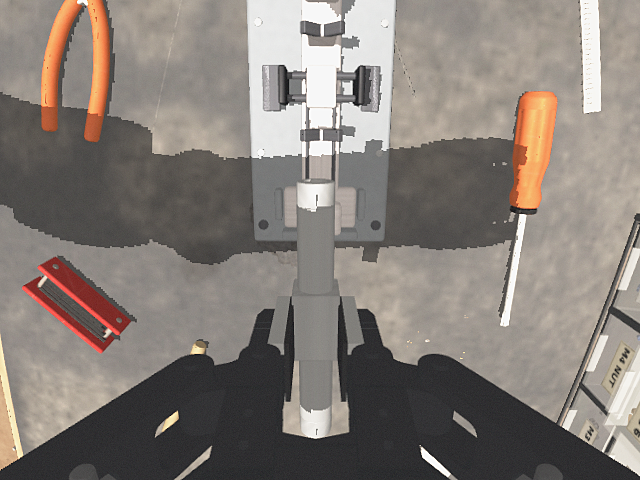

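The saddles show at (322,135) and (322,28), and the tabs straddle (322,88).

```bash
python3 - <<'E'
from h import *
import pickle
o,ci=pickle.load(open("ci5","rb"))
a=onz(ci,(322,135),.065);b=onz(ci,(322.5,28),.065);print(a,b,(a+b)/2,np.linalg.norm(a-b),np.degrees(np.arctan2(*(b-a)[1::-1]))-90)
# dock plate corners at bottom + edges
p=onz(ci,(254,240),.008);q=onz(ci,(385,241),.008);p2=onz(ci,(249,5),.008);q2=onz(ci,(394,5),.008)
print(p,q,np.linalg.norm(p-q),np.degrees(np.arctan2(*(q-p)[1::-1])),np.degrees(np.arctan2(*(p2-p)[1::-1]))-90,np.degrees(np.arctan2(*(q2-q)[1::-1]))-90)
E
python3 -c "
import cv2
f=cv2.imread('pics/w5.png')[0:180,240:400]
cv2.imwrite('pics/c5.png',cv2.resize(f,None,fx=3.3,fy=3.3,interpolation=cv2.INTER_CUBIC))"
```

```text
[ 0.56897433 -0.01712685  0.065     ] [0.56038476 0.05000419 0.065     ] [0.56467955 0.01643867 0.065     ] 0.06767833208387845 7.291503601677249
[ 0.52238282 -0.11650766  0.008     ] [ 0.6379803  -0.10260982  0.008     ] 0.11642992403590445 6.855550119954548 6.287200435076528 7.77266240033363
```

View pics/c5.png

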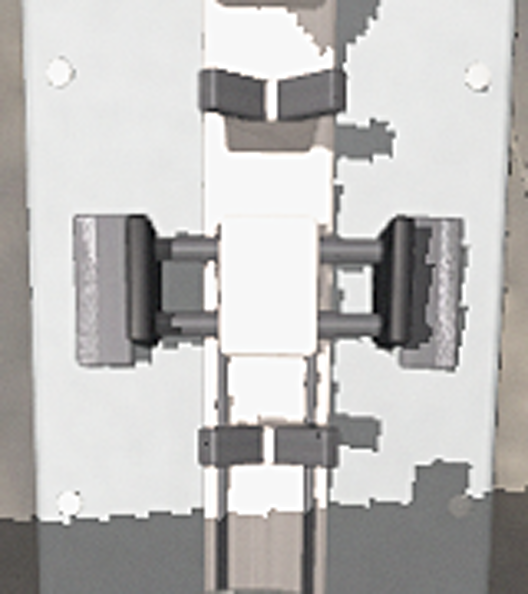

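Saddle spacing measures 67.7 mm against the 68 mm nominal. The seat is at about (0.5645, 0.0162) with yaw 7.1°, and this agrees with the network and the plate fit. I'll aim the rod's middle 10 mm to -y of it.

Run:
```python
from bench import r, imaging
from h import *
goto(r.get_obs(),(.5657,.0063,.105),7.1)
```

```text
xyz [8.66, 0.31, 9.48] rot [0.2, -0.0, 0.5] | yang 7.6 tcp [ 0.5738 -0.08    0.1997] t 6.9 w 0.016 F [-0.3 -0.5 -0.3]
```

Emit:
jog_arm --rows '[{"xyz": [3.5,0.1,0.5],"delta_rot": [0.1,0,0.2],"fingers": 1},{"xyz": [7,0.3,2],"delta_rot": [0.2,0,0.5],"fingers": 1},{"xyz": [8.6,0.3,5],"delta_rot": [0.2,0,0.5],"fingers": 1},{"xyz": [8.66,0.31,8.5],"delta_rot": [0.2,0,0.5],"fingers": 1},{"xyz": [8.66,0.31,9.5],"delta_rot": [0.2,0,0.5],"fingers": 1}]'

```text
clock: 7.32
tcp_pos: [0.5625, 0.0087, 0.101]
orientation: [-2.069, -2.357, 0.005]
contact_force: [-1.2, -0.8, -2.2]
grip_width: 0.0166
```

Run:
```python
from bench import r, imaging
from h import *
import pickle
for _ in range(4): imaging.grab_frame("wrist")
o=r.get_obs();ci=imaging.camera_info("wrist");f=imaging.grab_frame("wrist");cv2.imwrite("pics/w6.png",f);pickle.dump((o,ci),open("ci6","wb"))
goto(r.get_obs(),(.5657,.0063,.066),7.1)
```

```text
xyz [0.06, -0.15, 4.06] rot [0.2, -0.0, -0.0] | yang 7.1 tcp [0.5672 0.0059 0.1066] t 7.57 w 0.0166 F [-0.5  0.2 -1.6]
```

View pics/w6.png

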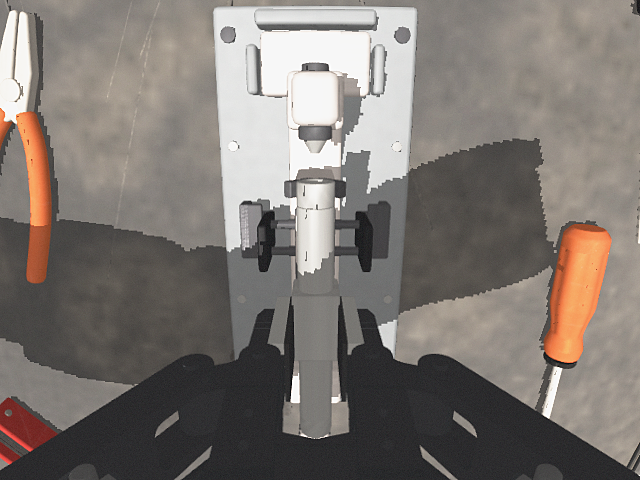

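The rod lines up in image x with the headstock cone (tip at (316,152)). I'll use that tip as an independent check.

Run:
```python
from h import *
import pickle
o,ci=pickle.load(open("ci6","rb"));print(onz(ci,(316,153),.068))
```

```text
[0.55867341 0.06701137 0.068     ]
```

The tip matches the expected (0.5582, 0.0665) to within 1 mm. Lowering now.

Emit:
jog_arm --rows '[{"xyz": [0.05,-0.1,1.2],"delta_rot": [0.2,0,0],"fingers": 1},{"xyz": [0.05,-0.15,2.4],"delta_rot": [0.2,0,0],"fingers": 1},{"xyz": [0.05,-0.15,3.3],"delta_rot": [0.2,0,0],"fingers": 1},{"xyz": [0.05,-0.15,3.8],"delta_rot": [0.2,0,0],"fingers": 1},{"xyz": [0.05,-0.15,4],"delta_rot": [0.2,0,0],"fingers": 1}]'

```text
clock: 7.98
tcp_pos: [0.5659, 0.0061, 0.0658]
orientation: [-2.08, -2.354, -0.0]
contact_force: [0.8, -0.3, 2.3]
grip_width: 0.0166
```

Emit:
jog_arm --rows '[{"xyz": [0,0,0],"delta_rot": [0,0,0],"fingers": 1},{"xyz": [0,0,0],"delta_rot": [0,0,0],"fingers": 1},{"xyz": [0,0,0],"delta_rot": [0,0,0],"fingers": 1},{"xyz": [0,0,0],"delta_rot": [0,0,0],"fingers": 1},{"xyz": [0,0,0],"delta_rot": [0,0,0],"fingers": 1}]'

```text
clock: 8.4
tcp_pos: [0.5659, 0.0061, 0.0659]
orientation: [-2.08, -2.354, -0.0]
contact_force: [-0.3, -0.4, -0.9]
grip_width: 0.0167
```

Emit:
jog_arm --rows '[{"xyz": [0,0,0],"delta_rot": [0,0,0],"fingers": 0.78},{"xyz": [0,0,0],"delta_rot": [0,0,0],"fingers": 0.7},{"xyz": [0,0,0],"delta_rot": [0,0,0],"fingers": 0.62},{"xyz": [0,0,0],"delta_rot": [0,0,0],"fingers": 0.62},{"xyz": [0,0,0],"delta_rot": [0,0,0],"fingers": 0.62}]'

```text
clock: 8.82
tcp_pos: [0.5659, 0.0061, 0.066]
orientation: [-2.08, -2.354, -0.0]
contact_force: [-0.1, -0.5, -0.9]
grip_width: 0.0326
```

Emit:
jog_arm --rows '[{"xyz": [0,0,-1],"delta_rot": [0,0,0],"fingers": 0.62},{"xyz": [0,0,-3],"delta_rot": [0,0,0],"fingers": 0.62},{"xyz": [0,0,-6],"delta_rot": [0,0,0],"fingers": 0.62},{"xyz": [-2,0,-9],"delta_rot": [0,0,0],"fingers": 0.62},{"xyz": [-5,0,-11],"delta_rot": [0,0,0],"fingers": 0.62}]'

```text
clock: 9.23
tcp_pos: [0.5731, -0.0398, 0.1799]
orientation: [2.072, 2.361, 0.006]
contact_force: [1.5, 0.3, 0.8]
grip_width: 0.0325
```

Emit:
jog_arm --rows '[{"xyz": [-4,0,0],"delta_rot": [0,0,0],"fingers": 0.62},{"xyz": [-7,0,0],"delta_rot": [0,0,0],"fingers": 0.62},{"xyz": [-9,0,0],"delta_rot": [0,0,0],"fingers": 0.62},{"xyz": [-9,0,0],"delta_rot": [0,0,0],"fingers": 0.62},{"xyz": [-9,0,0],"delta_rot": [0,0,0],"fingers": 0.62}]'

```text
clock: 9.65
tcp_pos: [0.5847, -0.1305, 0.1802]
orientation: [2.075, 2.357, 0.006]
contact_force: [0.2, 0.5, 0.4]
grip_width: 0.0324
```

Run:
```python
from bench import r, imaging
from h import *
import pickle
for _ in range(2): imaging.grab_frame("wrist")
o=r.get_obs();ci=imaging.camera_info("wrist");f=imaging.grab_frame("wrist");cv2.imwrite("pics/w7.png",f);pickle.dump((o,ci),open("ci7","wb"))
for q,z in [("rod_center",.068),("cassette_grip",.042),("rod_seat",.068),("tailstock_grip",.068)]:
    for d in imaging.tip_of("wrist",q)[:2]: print(q,d["conf"],np.round(d["position"],1),onz(ci,d["position"],z).round(4))
goto(r.get_obs(),(.563,.01,.13),7.1)
```

```text
rod_center 0.64 [312.7  15.9] [0.5651 0.007  0.068 ]
tailstock_grip 0.92 [313.7 169.3] [ 0.5775 -0.0829  0.068 ]
xyz [13.94, -0.37, 5.01] rot [0.2, -0.1, 0.5] | yang 7.6 tcp [ 0.5848 -0.1279  0.1798] t 10.0 w 0.0327 F [-0.9  0.2  0. ]
```

View pics/w7.png

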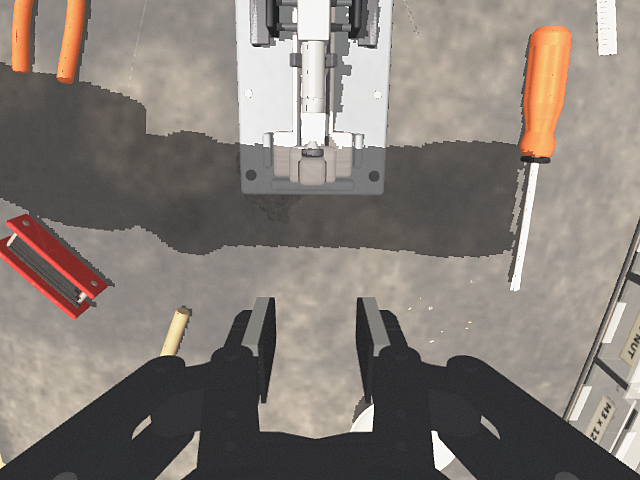

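The rod lies in the saddles at (0.565, 0.007), 9 mm to -y as planned. The tailstock post is at (313,169), which maps to (0.577, -0.083). I'll pinch it from above.

Run:
```python
from bench import r, imaging
from h import *
goto(r.get_obs(),(.577,-.083,.07),7.1)
```

```text
xyz [4.53, -0.22, 10.99] rot [0.2, -0.1, 0.5] | yang 7.6 tcp [ 0.5848 -0.1279  0.1798] t 10.0 w 0.0327 F [-0.9  0.2  0. ]
```

Emit:
jog_arm --rows '[{"xyz": [2.5,-0.1,1],"delta_rot": [0.2,0,0.5],"fingers": 0.55},{"xyz": [4.5,-0.2,3],"delta_rot": [0.2,0,0.5],"fingers": 0.55},{"xyz": [4.5,-0.2,5],"delta_rot": [0.2,0,0.5],"fingers": 0.55},{"xyz": [4.5,-0.2,6],"delta_rot": [0.2,0,0.5],"fingers": 0.55},{"xyz": [4.5,-0.2,6.5],"delta_rot": [0.2,0,0.5],"fingers": 0.55}]'

```text
clock: 10.42
tcp_pos: [0.5761, -0.0833, 0.1133]
orientation: [-2.077, -2.352, 0.0]
contact_force: [-0.2, -0.8, -1.0]
grip_width: 0.0388
```

Run:
```python
from bench import r, imaging
from h import *
for _ in range(2): f=imaging.grab_frame("wrist")
cv2.imwrite("pics/w8.png",f)
goto(r.get_obs(),(.577,-.083,.07),7.1)
```

```text
xyz [0.09, 0.04, 4.43] rot [-0.1, -0.1, -0.1] | yang 7.0 tcp [ 0.5768 -0.084   0.1143] t 10.52 w 0.0385 F [-0.3 -0.5  1.2]
```

View pics/w8.png

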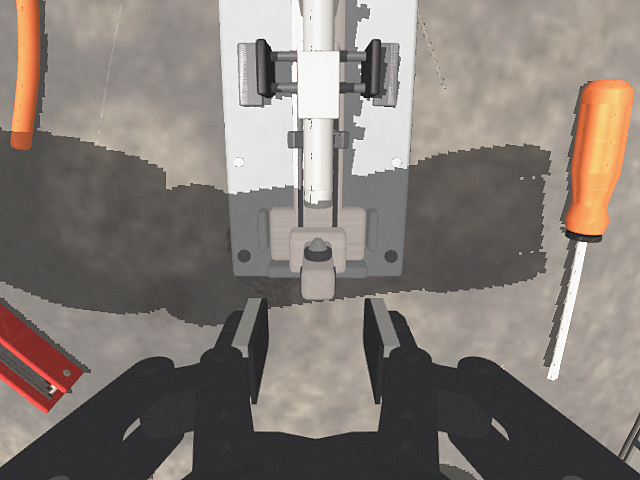

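The post sits at column 318, centred between the fingers. Descending and pinching.

Emit:
jog_arm --rows '[{"xyz": [0.1,0.05,1.5],"delta_rot": [0,0,0],"fingers": 0.55},{"xyz": [0.1,0.05,3],"delta_rot": [0,0,0],"fingers": 0.55},{"xyz": [0.1,0.05,4],"delta_rot": [0,0,0],"fingers": 0.55},{"xyz": [0.1,0.05,4.4],"delta_rot": [0,0,0],"fingers": 0.55},{"xyz": [0.1,0.05,4.4],"delta_rot": [0,0,0],"fingers": 0.55}]' --grip_force 30

```text
clock: 10.93
tcp_pos: [0.5769, -0.0833, 0.0699]
orientation: [-2.08, -2.35, 0.0]
contact_force: [0.0, 0.2, 0.6]
grip_width: 0.0386
```

Emit:
jog_arm --rows '[{"xyz": [0,0,0],"delta_rot": [0,0,0],"fingers": 0.7},{"xyz": [0,0,0],"delta_rot": [0,0,0],"fingers": 0.85},{"xyz": [0,0,0],"delta_rot": [0,0,0],"fingers": 1},{"xyz": [0,0,0],"delta_rot": [0,0,0],"fingers": 1},{"xyz": [0,0,0],"delta_rot": [0,0,0],"fingers": 1}]'

```text
clock: 11.35
tcp_pos: [0.5773, -0.0836, 0.0708]
orientation: [-2.081, -2.351, -0.0]
contact_force: [-1.8, -0.4, 6.1]
grip_width: 0.015
```

Run:
```python
from bench import r, imaging
from h import *
goto(r.get_obs(),(.577-.033*.1236,-.083+.033*.992,.07),7.1)
```

```text
xyz [3.36, -0.03, 0.09] rot [-0.1, -0.1, -0.1] | yang 7.0 tcp [ 0.5773 -0.0836  0.0708] t 11.35 w 0.015 F [-1.8 -0.4  6.1]
```

Emit:
jog_arm --rows '[{"xyz": [0.5,0,0],"delta_rot": [0,0,0],"fingers": 1},{"xyz": [1.1,0,0],"delta_rot": [0,0,0],"fingers": 1},{"xyz": [1.7,0,0],"delta_rot": [0,0,0],"fingers": 1},{"xyz": [2.3,0,0],"delta_rot": [0,0,0],"fingers": 1},{"xyz": [2.7,0,0],"delta_rot": [0,0,0],"fingers": 1}]'

```text
clock: 11.77
tcp_pos: [0.5739, -0.056, 0.0709]
orientation: [-2.08, -2.352, -0.0]
contact_force: [-0.7, -4.8, 0.5]
grip_width: 0.0149
```

Emit:
jog_arm --rows '[{"xyz": [0.1,0,0],"delta_rot": [0,0,0],"fingers": 1},{"xyz": [0.2,0,0],"delta_rot": [0,0,0],"fingers": 1},{"xyz": [0.3,0,0],"delta_rot": [0,0,0],"fingers": 1},{"xyz": [0.4,0,0],"delta_rot": [0,0,0],"fingers": 1},{"xyz": [0.5,0,0],"delta_rot": [0,0,0],"fingers": 1}]'

```text
clock: 12.18
tcp_pos: [0.5734, -0.0514, 0.0709]
orientation: [-2.081, -2.351, 0.0]
contact_force: [0.6, -3.5, 0.2]
grip_width: 0.0152
```

Run:
```python
from bench import r, imaging
from h import *
goto(r.get_obs(),(.577-.033*.1236,-.083+.033*.992,.07),7.1)
```

```text
xyz [0.11, -0.03, 0.09] rot [-0.1, -0.1, -0.1] | yang 7.0 tcp [ 0.5734 -0.0514  0.0709] t 12.18 w 0.0152 F [ 0.6 -3.5  0.2]
```

Emit:
jog_arm --rows '[{"xyz": [0.1,0,0],"delta_rot": [0,0,0],"fingers": 1},{"xyz": [0.15,0,0],"delta_rot": [0,0,0],"fingers": 1},{"xyz": [0.2,0,0],"delta_rot": [0,0,0],"fingers": 1},{"xyz": [0.2,0,0],"delta_rot": [0,0,0],"fingers": 1},{"xyz": [0.2,0,0],"delta_rot": [0,0,0],"fingers": 1}]'

```text
clock: 12.6
tcp_pos: [0.5731, -0.0494, 0.0709]
orientation: [-2.081, -2.351, 0.0]
contact_force: [-0.3, -3.5, -0.6]
grip_width: 0.0147
```

Emit:
jog_arm --rows '[{"xyz": [0.1,0,0],"delta_rot": [0,0,0],"fingers": 1},{"xyz": [0.15,0,0],"delta_rot": [0,0,0],"fingers": 1},{"xyz": [0.2,0,0],"delta_rot": [0,0,0],"fingers": 1},{"xyz": [0.2,0,0],"delta_rot": [0,0,0],"fingers": 1},{"xyz": [0.2,0,0],"delta_rot": [0,0,0],"fingers": 1}]'

```text
clock: 13.02
tcp_pos: [0.5731, -0.0489, 0.0709]
orientation: [-2.083, -2.351, 0.002]
contact_force: [1.4, -6.6, -0.4]
grip_width: 0.0152
```

Run:
```python
from bench import r, imaging
from h import *
import pickle
imaging.grab_frame("wrist")
o=r.get_obs();ci=imaging.camera_info("wrist");f=imaging.grab_frame("wrist");cv2.imwrite("pics/w9.png",f);pickle.dump((o,ci),open("ci9","wb"))
print(o["contact_force"],o["tcp_pos"])
```

```text
[ 1.22023657 -7.49407555 -0.65036919] [ 0.57305709 -0.04895599  0.07089014]
```

View pics/w9.png

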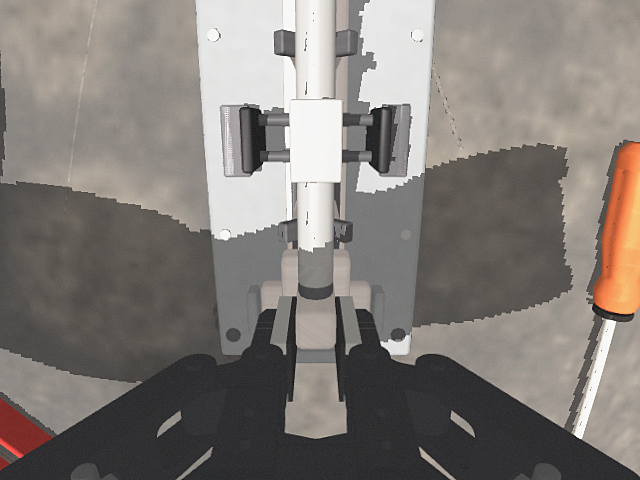

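Resistance is now rising with almost no motion, so both centres appear seated. One more firm push, then I'll release.

Emit:
jog_arm --rows '[{"xyz": [0.2,0,0],"delta_rot": [0,0,0],"fingers": 1},{"xyz": [0.3,0,0],"delta_rot": [0,0,0],"fingers": 1},{"xyz": [0.3,0,0],"delta_rot": [0,0,0],"fingers": 1},{"xyz": [0.3,0,0],"delta_rot": [0,0,0],"fingers": 1},{"xyz": [0.3,0,0],"delta_rot": [0,0,0],"fingers": 1}]'

```text
clock: 13.53
tcp_pos: [0.5731, -0.0487, 0.071]
orientation: [2.084, 2.348, -0.005]
contact_force: [2.0, -10.8, 0.2]
grip_width: 0.0151
```

Emit:
jog_arm --rows '[{"xyz": [0,0,0],"delta_rot": [0,0,0],"fingers": 1},{"xyz": [0,0,0],"delta_rot": [0,0,0],"fingers": 0.7},{"xyz": [0,0,0],"delta_rot": [0,0,0],"fingers": 0.6},{"xyz": [0,0,0],"delta_rot": [0,0,0],"fingers": 0.6},{"xyz": [0,0,0],"delta_rot": [0,0,0],"fingers": 0.6}]'

```text
clock: 13.95
tcp_pos: [0.5731, -0.0476, 0.0711]
orientation: [2.083, 2.35, -0.004]
contact_force: [-0.2, -0.3, 0.8]
grip_width: 0.0338
```

Emit:
jog_arm --rows '[{"xyz": [0,0,-2],"delta_rot": [0,0,0],"fingers": 0.6},{"xyz": [0,0,-5],"delta_rot": [0,0,0],"fingers": 0.4},{"xyz": [-0.5,0,-8],"delta_rot": [0,0,0],"fingers": 0.2},{"xyz": [-1,0,-11],"delta_rot": [0,0,0],"fingers": 0},{"xyz": [-1.5,0,-13],"delta_rot": [0,0,0],"fingers": 0}]'

```text
clock: 14.37
tcp_pos: [0.5759, -0.0613, 0.2041]
orientation: [2.081, 2.349, 0.0]
contact_force: [1.6, 0.7, 0.9]
grip_width: 0.0804
```

Run:
```python
from bench import r, imaging
from h import *
import pickle
for _ in range(5): imaging.grab_frame("wrist")
o=r.get_obs();ci=imaging.camera_info("wrist");f=imaging.grab_frame("wrist");cv2.imwrite("pics/w10.png",f);pickle.dump((o,ci),open("ci10","wb"))
for q,z in [("rod_center",.068),("cassette_grip",.042),("rod_seat",.068),("tailstock_grip",.068)]:
    for d in imaging.tip_of("wrist",q)[:2]: print(q,d["conf"],np.round(d["position"],1),onz(ci,d["position"],z).round(4))
goto(o,(.5645,.016,.13),7.1)
```

```text
rod_center 0.67 [316.4 107.8] [0.564  0.0208 0.068 ]
cassette_grip 0.69 [313.7 111.9] [0.5623 0.0183 0.042 ]
rod_seat 0.61 [316.3 112.5] [0.5643 0.0178 0.068 ]
tailstock_grip 0.65 [315.9 210.3] [ 0.5722 -0.0489  0.068 ]
xyz [7.85, -0.02, 7.01] rot [-0.1, 0.1, -0.2] | yang 6.9 tcp [ 0.5743 -0.0617  0.2003] t 14.62 w 0.0853 F [ 0.8  0.1 -1.5]
```

View pics/w10.png

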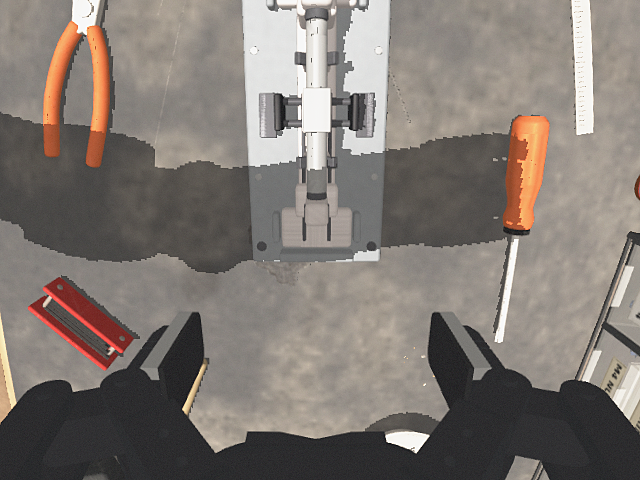

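The rod is held between both centres: tailstock collar at (316,197), headstock collar at (316,12), and the tailstock has moved about 34 mm. Next I'll go over the catches.

```bash
python3 - <<'E'
from h import *
import pickle
o,ci=pickle.load(open("ci10","rb"))
print(onz(ci,(317,114),.054),onz(ci,(316,109),.077), "post top",onz(ci,(317,205),.086))
goto(o,(.5645,.0172,.022),7.1)
E
python3 -c "
import cv2
f=cv2.imread('pics/w10.png')[0:265,240:395]
cv2.imwrite('pics/c10.png',cv2.resize(f,None,fx=2.2,fy=2.2,interpolation=cv2.INTER_CUBIC))"
```

```text
[0.5649019  0.01702652 0.054     ] [0.56386384 0.01987507 0.077     ] post top [ 0.57196338 -0.04103076  0.086     ]
xyz [7.99, 0.02, 17.81] rot [-0.1, 0.1, -0.2] | yang 6.9 tcp [ 0.5743 -0.0617  0.2003] t 14.62 w 0.0853 F [ 0.8  0.1 -1.5]
```

View pics/c10.png

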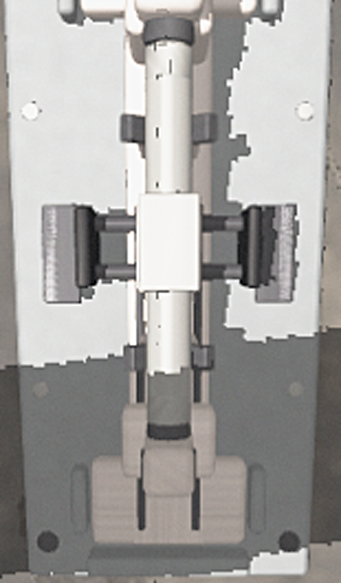

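Both collars abut the rod ends and the catch mid-point is (0.5649, 0.017). Going down over the catches.

Emit:
jog_arm --rows '[{"xyz": [3,0,1],"delta_rot": [0,0,0],"fingers": 0},{"xyz": [6,0,3],"delta_rot": [0,0,-0.2],"fingers": 0},{"xyz": [8,0,6],"delta_rot": [0,0,-0.2],"fingers": 0},{"xyz": [8,0,9],"delta_rot": [-0.1,0.1,-0.2],"fingers": 0},{"xyz": [8,0,11],"delta_rot": [-0.1,0.1,-0.2],"fingers": 0}]' --grip_force 60

```text
clock: 15.28
tcp_pos: [0.5627, 0.0194, 0.0872]
orientation: [-2.073, -2.356, 0.003]
contact_force: [-0.5, -1.6, 1.0]
grip_width: 0.0853
```

Run:
```python
from bench import r, imaging
from h import *
for _ in range(4): f=imaging.grab_frame("wrist")
cv2.imwrite("pics/w11.png",f)
goto(r.get_obs(),(.5648,.0172,.022),7.1)
```

```text
xyz [-0.04, 0.04, 6.79] rot [-0.1, -0.0, 0.0] | yang 7.1 tcp [0.5645 0.0175 0.0899] t 15.48 w 0.0854 F [0.9 0.3 0.8]
```

View pics/w11.png

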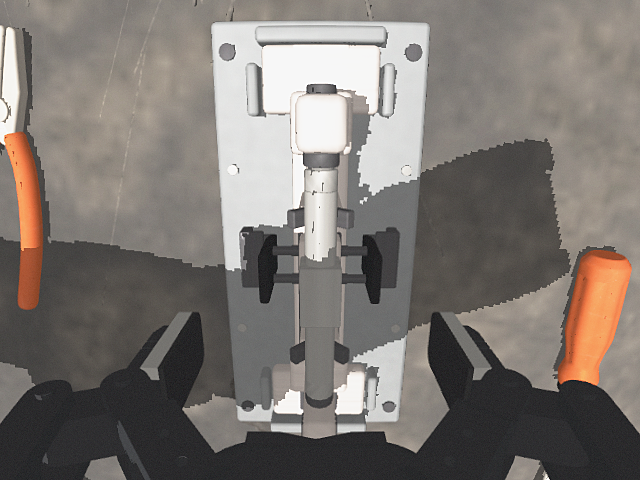

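The tabs at (265,268) and (374,268) centre on column 319.5 against 317 for the tool, so I'll add 1 mm in +y while descending.

Emit:
jog_arm --rows '[{"xyz": [0,0.1,2],"delta_rot": [0,0,0],"fingers": 0},{"xyz": [0,0.1,4],"delta_rot": [0,0,0],"fingers": 0},{"xyz": [0,0.1,5.8],"delta_rot": [0,0,0],"fingers": 0},{"xyz": [0,0.1,6.8],"delta_rot": [0,0,0],"fingers": 0},{"xyz": [0,0.1,6.8],"delta_rot": [0,0,0],"fingers": 0}]'

```text
clock: 15.9
tcp_pos: [0.5651, 0.0173, 0.0214]
orientation: [-2.079, -2.353, 0.003]
contact_force: [-0.3, 0.2, 0.3]
grip_width: 0.0858
```

Emit:
jog_arm --rows '[{"xyz": [0,0,0],"delta_rot": [0,0,0],"fingers": 0.2},{"xyz": [0,0,0],"delta_rot": [0,0,0],"fingers": 0.3},{"xyz": [0,0,0],"delta_rot": [0,0,0],"fingers": 0.4},{"xyz": [0,0,0],"delta_rot": [0,0,0],"fingers": 0.5},{"xyz": [0,0,0],"delta_rot": [0,0,0],"fingers": 0.6}]'

```text
clock: 16.32
tcp_pos: [0.5653, 0.0172, 0.0244]
orientation: [-2.08, -2.353, 0.005]
contact_force: [-8.0, -2.6, 21.0]
grip_width: 0.0409
```

Emit:
jog_arm --rows '[{"xyz": [0,0,0],"delta_rot": [0,0,0],"fingers": 0.8},{"xyz": [0,0,0],"delta_rot": [0,0,0],"fingers": 1},{"xyz": [0,0,0],"delta_rot": [0,0,0],"fingers": 1},{"xyz": [0,0,0],"delta_rot": [0,0,0],"fingers": 1},{"xyz": [0,0,0],"delta_rot": [0,0,0],"fingers": 1}]'

```text
clock: 16.73
tcp_pos: [0.5655, 0.017, 0.0249]
orientation: [-2.081, -2.354, 0.005]
contact_force: [-2.5, -0.9, 6.2]
grip_width: 0.0401
```

Run:
```python
from bench import r, imaging
from h import *
f=imaging.grab_frame("wrist")
cv2.imwrite("pics/w12.png",f)
goto(r.get_obs(),(.5648,.0172,.022),7.1)
```

```text
xyz [0.03, -0.07, 0.29] rot [-0.1, 0.1, -0.1] | yang 7.0 tcp [0.5655 0.017  0.0249] t 16.78 w 0.0403 F [-1.4 -1.1  6.1]
```

View pics/w12.png

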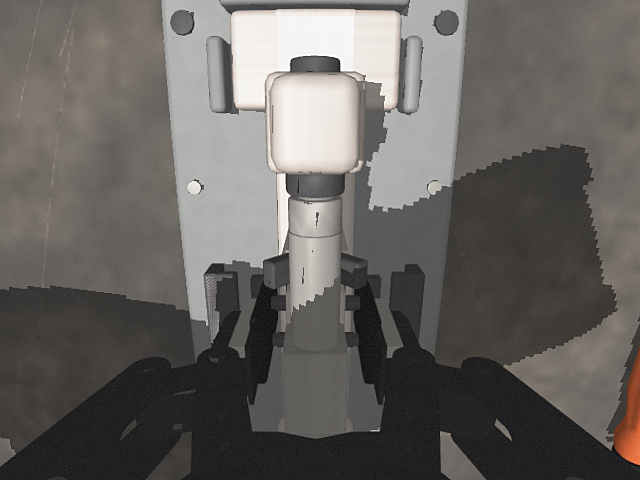

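The catches look squeezed, with the rod still seated. Lifting slowly.

Emit:
jog_arm --rows '[{"xyz": [0,0,-0.2],"delta_rot": [0,0,0],"fingers": 1},{"xyz": [0,0,-0.5],"delta_rot": [0,0,0],"fingers": 1},{"xyz": [0,0,-0.9],"delta_rot": [0,0,0],"fingers": 1},{"xyz": [0,0,-1.3],"delta_rot": [0,0,0],"fingers": 1},{"xyz": [0,0,-1.5],"delta_rot": [0,0,0],"fingers": 1}]'

```text
clock: 17.2
tcp_pos: [0.5656, 0.0171, 0.0402]
orientation: [-2.081, -2.354, 0.004]
contact_force: [0.3, 0.6, -5.6]
grip_width: 0.0402
```

Run:
```python
from bench import r, imaging
from h import *
f=imaging.grab_frame("wrist")
cv2.imwrite("pics/w13.png",f)
goto(r.get_obs(),(.5648,.0172,.022),7.1)
```

```text
xyz [0.02, -0.11, 1.85] rot [-0.1, 0.1, -0.1] | yang 7.0 tcp [0.5659 0.0172 0.0405] t 17.25 w 0.0402 F [ 0.6 -0.5 -5.8]
```

View pics/w13.png

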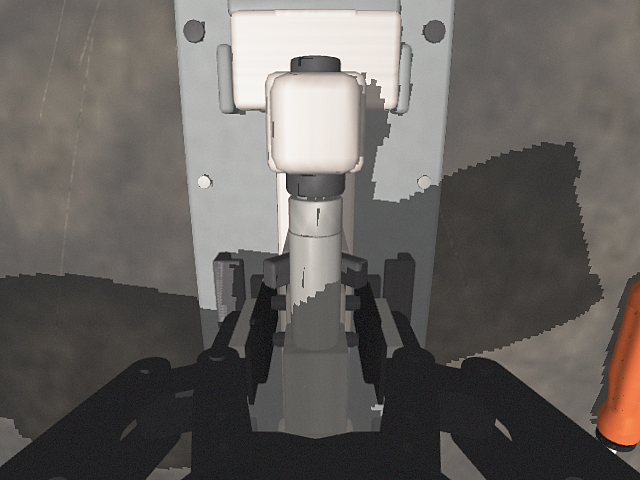

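The cassette is rising with the hand: the headstock stays at the same pixel, the dock recedes, and the 5.8 N load matches the weight. Lifting further.

Emit:
jog_arm --rows '[{"xyz": [0,0,-0.8],"delta_rot": [0,0,0],"fingers": 1},{"xyz": [0,0,-2.2],"delta_rot": [0,0,0],"fingers": 1},{"xyz": [0,0,-4],"delta_rot": [0,0,0],"fingers": 1},{"xyz": [0,0,-5.5],"delta_rot": [0,0,0],"fingers": 1},{"xyz": [0,0,-6.5],"delta_rot": [0,0,0],"fingers": 1}]'

```text
clock: 17.67
tcp_pos: [0.567, 0.0176, 0.1082]
orientation: [2.079, 2.352, -0.001]
contact_force: [-0.4, -0.0, -5.8]
grip_width: 0.0406
```

Emit:
jog_arm --rows '[{"xyz": [0,0,-0.5],"delta_rot": [0,0,0],"fingers": 1},{"xyz": [0,0,-1.5],"delta_rot": [0,0,0],"fingers": 1},{"xyz": [0,0,-2.2],"delta_rot": [0,0,0],"fingers": 1},{"xyz": [0,0,-2.5],"delta_rot": [0,0,0],"fingers": 1},{"xyz": [0,0,-2.5],"delta_rot": [0,0,0],"fingers": 1}]'

```text
clock: 18.08
tcp_pos: [0.5673, 0.0177, 0.1338]
orientation: [2.079, 2.351, 0.0]
contact_force: [-0.5, 0.0, -6.3]
grip_width: 0.04
```

Emit:
jog_arm --rows '[{"xyz": [0,0,0],"delta_rot": [0,0,0],"fingers": 1},{"xyz": [0,0,0],"delta_rot": [0,0,0],"fingers": 1},{"xyz": [0,0,0],"delta_rot": [0,0,0],"fingers": 1},{"xyz": [0,0,0],"delta_rot": [0,0,0],"fingers": 1},{"xyz": [0,0,0],"delta_rot": [0,0,0],"fingers": 1}]'

```text
clock: 18.5
tcp_pos: [0.567, 0.0177, 0.1335]
orientation: [2.079, 2.352, -0.0]
contact_force: [-0.5, 0.3, -5.8]
grip_width: 0.04
```

Run:
```python
from bench import r, imaging
from h import *
f=imaging.grab_frame("wrist");g=imaging.grab_frame("scene");h=imaging.grab_frame("side")
a=cv2.resize(g[150:290,280:440],None,fx=2.5,fy=2.5,interpolation=cv2.INTER_CUBIC)
b=cv2.resize(h[190:330,260:420],None,fx=2.5,fy=2.5,interpolation=cv2.INTER_CUBIC)
cv2.imwrite("pics/s14.png",np.hstack([a,b]));cv2.imwrite("pics/w14.png",f)
goto(r.get_obs(),(.5648,.0172,.022),7.1)
```

```text
xyz [0.01, -0.27, 11.17] rot [0.1, 0.1, -0.1] | yang 7.0 tcp [0.5672 0.0177 0.1337] t 18.65 w 0.0399 F [ 0.3  0.3 -6.3]
```

View pics/w14.png

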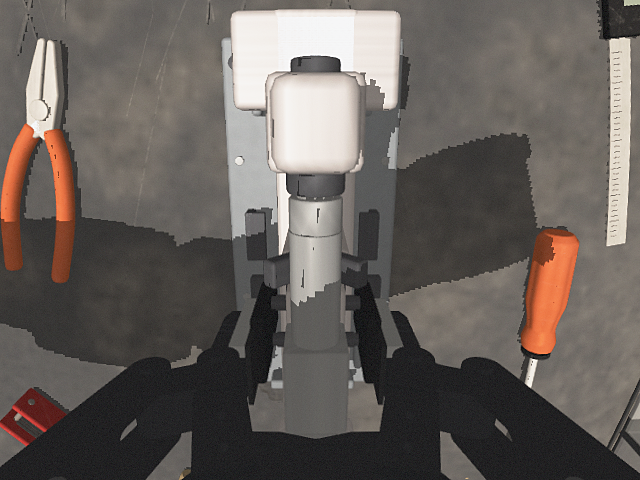

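View pics/s14.png

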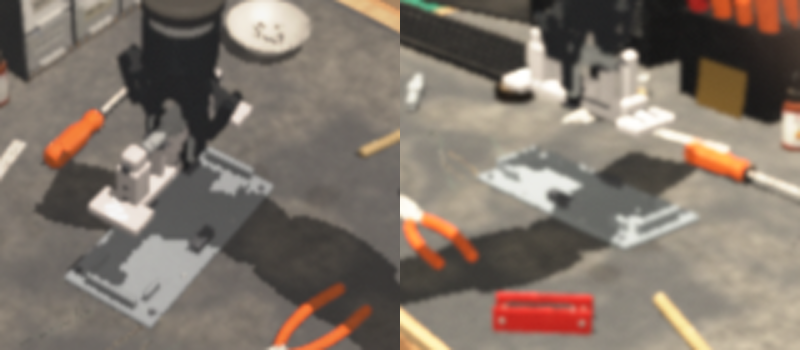

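The cassette hangs level about 109 mm above its docked height, clear of the dock, with the rod still tight in the headstock centre (collar at (316,186)). The pose and load are steady, so I'm handing in.

Run:
```python
from bench import r
print(r.hand_in())
```

```text
the job is handed in; nothing more can be done
None
```

The job is handed in, with the arm still holding the loaded cassette up. No verdict was reported.

- **Rod:** I picked up the rightmost of the four look-alike rods and laid it in the saddles. The camera put its middle about 9 mm to -y of the seat.
- **Tailstock:** I slid it up about 34 mm, until it stopped moving and the push rose to 11 N. The picture then showed both cones against the rod ends.
- **Lift:** I squeezed both catches with 60 N and lifted the cassette about 109 mm straight up.

**Last checks, at about 18.7 s of the 58 s allowed:**
- **Hold:** The pose was steady, with a 6 N load that matches the cassette plus rod.
- **Clearance and level:** The scene and side pictures show the cassette clear of the dock and level.
- **Rod seat:** The rod was still against the headstock cone. The gripper hid the tailstock end in the wrist view, so I did not check that end again after the lift.
- **Other items:** The pliers and screwdriver looked undisturbed. I did not measure them, the brass drift or the tape roll against their starting positions.

**Disagreements:**
- The gripper read 40 mm on the catches, against 44 mm expected when fully in. It had also read 1–2 mm low on the rod and the post. I put this down to the fingers giving under load, but I could not measure catch travel directly.
- After the slide, the network put the rod's middle about 3 mm from its seat estimate, close to the 4 mm limit. I judged it seated from the stop and the cones touching the rod.

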